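# Scrap a worn shear blade through the used-blade box

### The job

Take the worn shear blade, the one with the red-painted back, out of the wooden block and post it, red back uppermost, through the slot on top of the yellow used-blade box: feel for the slot with light pressure, push the blade down against the counterweighted flap while you hold it, and let go only when it will drop. It must end right inside the box with the flap swung shut; never force it against the box. Leave the good blade standing in its block and the blue bottle, tape rolls and standing bolt where they are, and keep clear of the tall mesh gate beside the robot.

Things in the scene. Friction and masses are not known exactly. Their poses are not given: they have to be found in the camera images.
- blade_worn: worn shear blade to scrap: square-edged dark steel plate, 8 mm thick (own x), 80 wide (y), 64 tall (z), 0.29 kg, two bolt holes, top 15 mm painted red on all sides. Origin: centre of its underside; z up. Stands upright in either of the block's two slots, 22 mm deep, its x along the block's x, its top 74 mm above the bench; the top 42 mm stand free for gripping across the 8 mm.
- blade_worn_centre (a point): middle of the worn blade, 32 mm above the centre of its underside
- blade_new: good blade that stays in the block's other slot: same size, bright steel, no paint. Origin: centre of its underside; z up.
- blade_block: hardwood block fixed to the bench, 124 (x) x 108 (y) x 32 (z) mm, two upright slots 10 x 83 mm, 22 deep, at x -32 and +32. Origin: centre of its underside. NB a tall solid mesh gate parts robot and left of bench: near edge 0.20 m from the robot's axis, 14 degrees right of +x, 1.3 m high. Pass it with the arm raised upright, swing right past 30 degrees, lower; stay right of it.
- blade_box: yellow steel used-blade box, 112 (x) x 130 (y) x 150 (z) mm, bolted to the bench, frosted window in front. Origin: centre of its underside; x to its back, y to its left, z up. A flat bare-steel throat plate (86 x 124 x 6 mm) with the slot forms its top; the plate is clamped by two screws in elongated holes and stays put under sideways rubbing of 20 N or less. Bends if forced with 40 N.
- box_mouth (a point): middle of the box's top, level with the throat plate's top face. The through slot, 9.6 mm wide (box x), 84 mm long (box y), edges chamfered 1 mm, is true to the box in y and in angle, but the plate may be clamped up to 10 mm forward or back of this point (along box x): where exactly is not measured.
- flap (a joint): one-way flap hung under the throat plate, 16 mm below its top, hinged behind the slot, held shut by a counterweight outside the box's left side: 0 rad shut (level), grows as the blade pushes it down, up to 1.45. Resists with about 14 N at first, less as it opens. A blade let go less than about 30 mm deep stays sticking out; from 40 mm deep it drops in by its weight and the flap shuts.
- tape_black: roll of black insulating tape lying flat, 68 mm across, 19 mm high; origin: centre of its underside. Leave alone.
- tape_blue: roll of blue masking tape lying flat, 104 mm across, 25 mm high; origin: centre of its underside. Leave alone.
- bolt_a: M16 bolt with its nut standing on its head, 25 x 28 mm, 60 mm tall; origin: centre of its underside. Leave alone.
- thread_bottle: small blue bottle with black nozzle, 48 mm across, 146 mm tall, standing; origin: centre of its underside. Leave alone.
Not all that is in view belongs to the job. Several things have the shape of the blade_worn; the one meant has the colours described above.

How it is judged (in metres and radians):
On the way, in this order (a step that is already met when the one before it is completed fails the run):
1. the worn blade is lifted clear of the block, held in the fingers (z of blade_worn in the frame of blade_block above 0.045 m and contact force between the fingers and blade_worn above 1 N), for 0.2 s.
2. the blade, still held and red back uppermost, is pushed down through the slot so far that the flap stands well open (value of joint flap above 0.75 rad and contact force between the fingers and blade_worn above 1 N and z of blade_worn in the frame of blade_box below 0.135 m and angle between blade_worn's own z axis and vertical below 0.25 rad), for 0.1 s.
At the end, for the whole second after the job is handed in: The worn blade lies at rest wholly inside the used-blade box (its middle under 80 mm above the box's underside and within its walls), the flap is shut (under 0.15 rad), and the good blade still stands in its slot (moved less than 20 mm, tilted less than 0.3 rad) (z of blade_worn_centre in the frame of blade_box between 0 and 0.08 m and x of blade_worn_centre in the frame of blade_box between -0.056 and 0.056 m and y of blade_worn_centre in the frame of blade_box between -0.065 and 0.065 m and linear speed of blade_worn below 0.03 m/s and value of joint flap below 0.15 rad and distance of blade_new from where it was at the start of the episode below 0.02 m and angle between blade_new's own z axis and vertical below 0.3 rad); the robot touches nothing.
It fails at once if the worn blade, held in the fingers, is forced against the box, its plate or its flap with more than 40 N (contact force between blade_worn and blade_box above 40 N and contact force between the fingers and blade_worn above 1 N).
It fails at once if the good blade is pulled or knocked out of place (20 mm) (distance of blade_new from where it was at the start of the episode above 0.02 m).
It fails at once if the blue bottle, a tape roll or the standing bolt is moved 30 mm or knocked over (distance of any of tape_black, tape_blue, thread_bottle, bolt_a from where it was at the start of the episode above 0.03 m or angle between any of thread_bottle, bolt_a's own z axis and vertical above 0.5 rad).
It also fails if it takes over 67 s, if anything falls off the work surface, if the arm or the gripper's body presses on something with over 40 N, if the wrist force passes 120 N, or if a joint passes its speed limit or range.

### The arm

A 7-joint arm with a two-finger parallel gripper is mounted at the origin on a cart in front of the work surface, level with it; the furniture and walls round the work are solid. World frame = base frame: x ahead of the robot, y to its left, z up, the work surface at z = 0. Lengths are in m, angles in degrees, forces in N, time in s.
With the tool pointing down it reaches from about 0.4 to 0.85 m from the base axis. Payload 4.5 kg.
Tool frame: the origin (TCP) lies at the very end of the fingers, on their centre line; the grasp point (between the pads) lies 19 mm behind it; z points along the fingers, y is the line along which they close (so a half turn about z gives the same grasp; the last joint's range is limited). The gripper opens to 85 mm and grips with 20 to 120 N. Pads are 22 mm wide; open, the fingers measure 114 mm over their backs; the gripper's body (76 mm by 85 mm) begins 54 mm behind the grasp point. The pads swing forward as they close: fully open they stand 13 mm farther back than shut.
Start: joints at [-71.517, 39.483, -11.15, 89.685, 9.013, 51.709, -12.324], TCP at [0.178, 0.599, 0.231] pointing down, gripper open.
Joint ranges: [-172.22, 172.22], [-26.19, 119.32], [-84.43, 86.54], [7.71, 146.69], [-57.33, 237.33], [2.42, 119.75], [-152.13, 152.13]. Speed limits (degrees/s): [147.25, 147.25, 180, 180, 180, 180, 180].

### API

Orientations are given as [roll, pitch, yaw] about the fixed x, y, z axes, in that order (R = Rz(yaw) Ry(pitch) Rx(roll)).
In Python, from rig import ctrl gives the robot as it stands. The module is installed in compiled form; this text tells all that it offers.
- The arm moves only by the tool arm_command, never from a script. Its argument "rows" is a list of rows, each a list of 3 entries, a list of its own where there are three numbers: the shift along the tool's x, y, z in a scale on which 1.0 is 0.5 m, then the turn about the tool's z in normalised numbers (1 is 2 rad), then the opening, from 0 (shut) to 1 (fully open). In form: [[[x, y, z], yaw, hand], ...]. A call has 1 to 10 rows; each row is the pose to reach, as a shift and turn from the pose commanded when the call began, along the tool's axes at that moment; what a row does not reach only later rows make up. A row lasts 1/8 s, in which the tool goes at most 62.5 mm and 10.7 degrees, less where a joint would pass 70% of its speed; a pose out of reach is approached as far as the arm can. Shift and turn numbers lie between -1 and 1, and a call with a number outside is refused. A call with a gripper value outside its range is refused whole. The fingers move at their own pace and stop on an object; "newtons" is the grip in N (left out, the last holds). Time passes only in rows, so rows that repeat a pose let the fingers close. It gives the time, the measured TCP pose, the force, the opening and the grip force at its end, in the units of the state.
- ctrl.observe(): the state, without advancing time (a new reading comes with each control period).
- ctrl.capture(name): name is "scene" or "top"; returns the picture (384x512x3 uint8, red, green, blue); there is no depth.
- ctrl.calibration(name): a dict with "fx", "fy", "cx", "cy" (pixels), "pose" (4x4, takes a point from camera to world coordinates). Camera axes: x right, y up, looking along -z (the intrinsics and any distortion apply to the point x, -y, -z); pixel columns grow to the right and rows downward; lengths in m; the calibration is good to about 2 mm. A picture is of the moment at which its call begins. calibration takes no time and is no camera call.
- ctrl.sign_off(): hands the job in; it is judged then, once.
The state is a dict: "t": time; "qpos": joint angles; "joint_velocities": joint speeds; "joint_torque": joint torques, N m; "eef_pos": TCP position; "tool_rot": TCP orientation; "contact_force": force on the tool from outside, world axes, zero at the start; "ft_torque": the same for the moment, N m; "grip_width": finger opening in m; "grip_force": force on a finger pad.
Only numpy, scipy, OpenCV 4.12 (cv2) and the standard library are available. Lean on these libraries where they do the work, as an engineer would, in place of code of your own. Each camera call takes 0.05 s, during which the arm holds its last target. There are 200 camera calls.

## Working session

There is one attempt and no reset: what is moved stays moved. The work goes in short steps, Python scripts to look and compute and a tool call to move; the robot and the scene stay as the last step left them, time stands still between calls to the robot, and variables do not carry over. Pictures are saved under pics/ and viewed, at most 10 in all, crops included, and the job is handed in when it is done.

Besides the shell and the picture viewer there is one more tool, called after ">>>" in YAML: its name, and indented under it one key for each argument. arm_command: Moves the arm, as the interface text tells. Its arguments: {"type":"object","properties":{"rows":{"type":"array"},"newtons":{"type":"number"}},"required":["rows"]}

```bash
mkdir -p pics; python3 - <<'E'
from rig import ctrl
import cv2,numpy as np
s=ctrl.observe()
for k,v in s.items(): print(k,np.round(v,4).tolist())
for n in("scene","top"):
    im=ctrl.capture(n); cv2.imwrite(f"pics/{n}0.png",im[...,::-1])
    c=ctrl.calibration(n); print(n,{k:np.round(v,4).tolist() if not isinstance(v,str) else v for k,v in c.items()})
E
```

```text
t 0.0
qpos [-71.518, 39.5332, -11.1443, 89.746, 9.0109, 51.7073, -12.3236]
joint_velocities [-0.0119, 0.0844, -0.0408, -0.014, -0.0957, -0.002, 0.0065]
joint_torque [0.0, -53.9612, -1.2665, -15.8542, 0.0091, 0.0093, 0.0]
eef_pos [0.1778, 0.5985, 0.2305]
tool_rot [-179.8954, 0.0063, 163.4588]
contact_force [0.6372, -0.2307, -0.0168]
ft_torque [-0.0108, 0.0058, 0.0253]
grip_force 0.0
grip_width 0.0851
scene {'fx': 497.2315, 'fy': 497.2315, 'cx': 248.1655, 'cy': 186.6572, 'pose': [[0.7628, 0.5119, -0.3951, 0.0385], [-0.6465, 0.5946, -0.478, -0.9189], [-0.0097, 0.6201, 0.7845, 1.0134], [0.0, 0.0, 0.0, 1.0]]}
top {'fx': 488.9575, 'fy': 488.9575, 'cx': 255.7419, 'cy': 190.3914, 'pose': [[-0.0228, 0.9792, -0.2014, 0.2208], [-0.9997, -0.0217, 0.008, -0.3743], [0.0035, 0.2015, 0.9795, 1.388], [0.0, 0.0, 0.0, 1.0]]}
```

View pics/scene0.png

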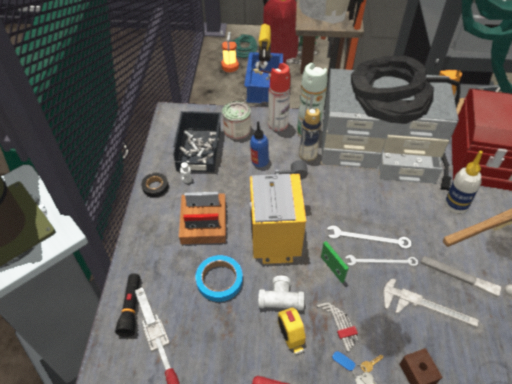

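View pics/top0.png

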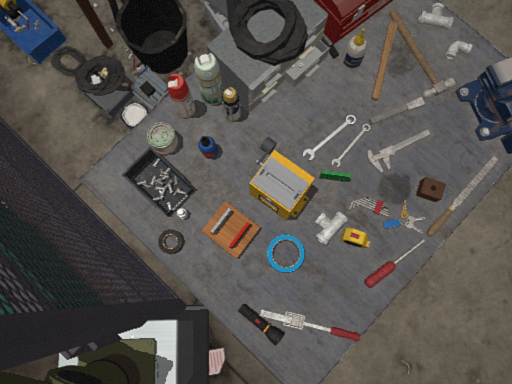

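The scene view shows the block at (203,218) with the red-backed blade in the near slot at (202,215) and a bright blade behind it. The yellow box is at (277,215), the bottle at (260,147), the black tape at (155,184), the blue tape at (219,278) and the bolt at (185,172). In the top view the block is at (232,229) with the red back at (240,234) and the bright blade at (221,220). The box is at (281,184).
Things that could be mistaken for the worn blade, scene pixels:
- (202,215): red-backed dark plate, which I choose.
- (200,197): bright blade.
- (334,262): green plate.
- (420,365): brown block.

Next is a close crop to check the choice.

```bash
cat > h.py <<'E'
import numpy as np,cv2
from rig import ctrl
def cal(n):
    c=ctrl.calibration(n); K=np.array([[c['fx'],0,c['cx']],[0,c['fy'],c['cy']],[0,0,1]]); T=np.array(c['pose']); d=[v for k,v in c.items() if 'dist' in k]
    R=T[:3,:3]@np.diag([1,-1,-1]); return K,R,T[:3,3]
def proj(n,p):
    K,R,t=cal(n); q=(np.atleast_2d(p)-t)@R@K.T; return q[:,:2]/q[:,2:]
def ray(n,uv):
    K,R,t=cal(n); return t,R@np.linalg.inv(K)@np.array([uv[0],uv[1],1.])
def onz(n,uv,z):
    t,d=ray(n,uv); return t+d*(z-t[2])/d[2]
def tri(a,b):
    (t1,d1),(t2,d2)=ray('scene',a),ray('top',b)
    s=np.linalg.lstsq(np.c_[d1,-d2],t2-t1,rcond=None)[0]; p,q=t1+s[0]*d1,t2+s[1]*d2
    return (p+q)/2,np.linalg.norm(p-q)
E
python3 - <<'E'
from h import *
s=cv2.imread('pics/scene0.png')[165:275,165:315]; t=cv2.imread('pics/top0.png')[135:265,195:325]
s=cv2.resize(s,None,fx=5.3,fy=5.3,interpolation=cv2.INTER_CUBIC); t=cv2.resize(t,None,fx=6,fy=6,interpolation=cv2.INTER_CUBIC)
for im,x0,y0,f in((s,165,165,5.3),(t,195,135,6)):
    for i in range(0,im.shape[1],1):
        pass
    for g in range(0,150,10):
        X=int(g*f)
        cv2.line(im,(X,0),(X,6),(0,255,0),1);cv2.line(im,(0,X),(6,X),(0,255,0),1)
        if g%20==0: cv2.putText(im,str(x0+g),(X,18),0,.4,(0,255,0),1);cv2.putText(im,str(y0+g),(8,X+4),0,.4,(0,255,0),1)
cv2.imwrite('pics/sc.png',s);cv2.imwrite('pics/tc.png',cv2.resize(t,None,fx=.76,fy=.76))
print(s.shape,t.shape)
print(proj('top',[[0,0,0],[.194,-.048,0],[.194,-.048,1.3]]))
for p in((232,229),(281,184)): print(onz('top',p,0.07))
print(proj('scene',[[0,0,0],[.194,-.048,0],[.194,-.048,1.3]]))
E
```

```text
(583, 795, 3) (780, 780, 3)
[[  116.38827458   378.22855584]
 [  136.21507708   303.641141  ]
 [-1780.867295     509.3232251 ]]
[ 0.38653364 -0.31832886  0.07      ]
[ 0.50827731 -0.45514336  0.07      ]
[[   -2.12812844   228.14551788]
 [   78.3756764    198.74850779]
 [ -631.33405891 -1337.58601889]]
```

View pics/sc.png

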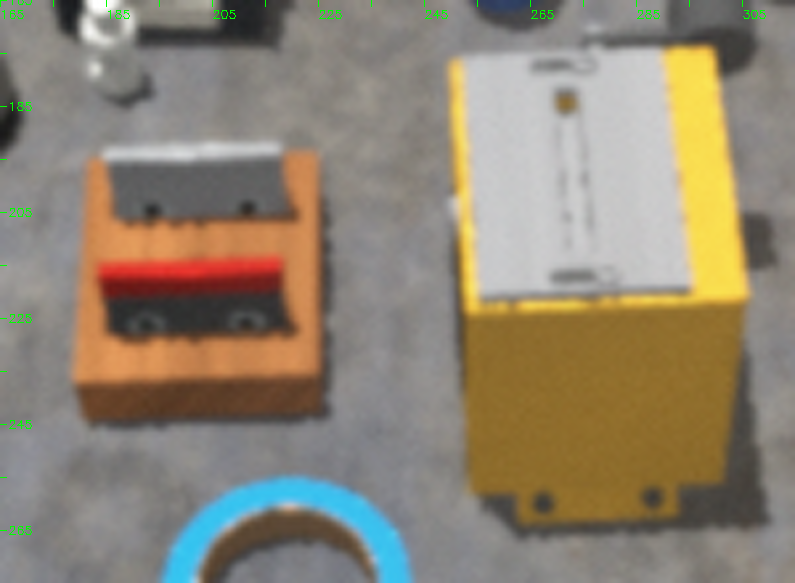

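View pics/tc.png

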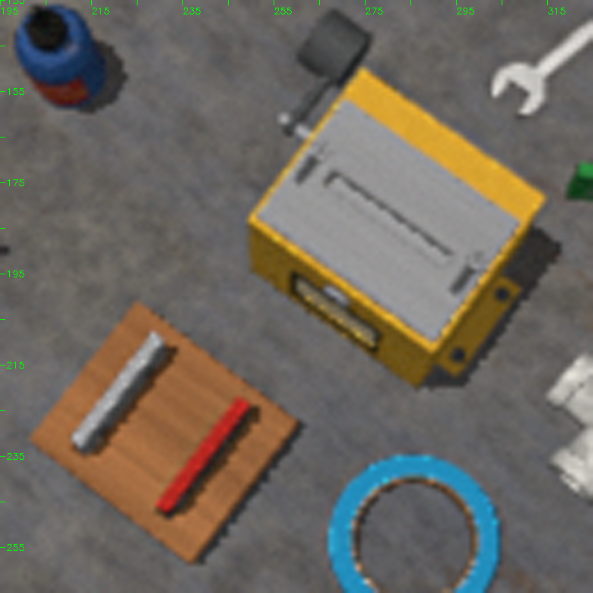

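The crops confirm it: the chosen blade is dark with a red back and stands in the block's slot nearest the box. Its red top runs from (230,246) to (249,223) in top pixels. The box's front, with the window, faces lower-left, and the slot runs from about (266,174) to (295,190). The plate looks shifted forward. I'll triangulate these and fit the poses.

```bash
cat >> h.py <<'E'
S=lambda a:np.array(a,float)/5.3+165-.4
Tt=lambda a:np.array(a,float)/4.56+[195-.4,135-.4]
E
python3 - <<'E'
from h import *
from scipy.optimize import least_squares
# same-order corners
blk=([(90,158),(318,152),(322,378),(75,382)],[(32,437),(137,303),(300,425),(194,562)])
box=([(452,60),(715,46),(747,300),(467,310)],[(362,70),(546,198),(434,352),(248,218)])
box=([(452,60),(715,46),(747,300),(467,310)],None)
for n,(a,b) in (('block',blk),):
    for p,q in zip(a,b): print(n,np.round(tri(S(p),Tt(q))[0],4),round(tri(S(p),Tt(q))[1],4))
for z in(.15,.0): 
  print('box scene',[np.round(onz('scene',S(p),.15)[:2],4).tolist() for p in box[0]])
  break
print('box top',[np.round(onz('top',Tt(p),.15)[:2],4).tolist() for p in [(362,70),(546,198),(434,352),(248,218)]])
print('slot scene@.15',[np.round(onz('scene',S(p),.15)[:2],4).tolist() for p in [(566,95),(580,255)]])
print('slot top@.15',[np.round(onz('top',Tt(p),.15)[:2],4).tolist() for p in [(328,177),(455,254)]])
for p,q in (((102,268),(165,507)),((282,264),(242,402))): print('red',tri(S(p),Tt(q)))
for p,q in (((104,153),(82,443)),((280,148),(155,340))): print('new',tri(S(p),Tt(q)))
def fit(hx,hy,z,a,b,th0):
    C=np.array([[-hx,hy],[hx,hy],[hx,-hy],[-hx,-hy]])
    def pts(v): c,s=np.cos(v[2]),np.sin(v[2]); return np.c_[C@np.array([[c,s],[-s,c]])+v[:2],np.full(4,v[3])]
    f=lambda v:np.r_[(proj('scene',pts(v))-[S(i) for i in a]).ravel(),(proj('top',pts(v))-[Tt(i) for i in b]).ravel()]
    best=None
    for k in range(4):
        m0=onz('top',np.mean([Tt(i) for i in b],0),z)
        r=least_squares(f,[*m0[:2],th0+k*np.pi/2,z]); 
        if best is None or r.cost<best.cost: best=r
    v=best.x; print(np.round(v[:2],4),'yaw',np.degrees(v[2])%360,'z',round(v[3],4),'rms px',np.sqrt(2*best.cost/16))
# order: (-x,+y),(+x,+y),(+x,-y),(-x,-y)
fit(.062,.054,.032,*blk,0)
fit(.056,.065,.15,[(452,60),(715,46),(747,300),(467,310)],[(248,218),(362,70),(546,198),(434,352)],0)
E
```

```text
block [ 0.3898 -0.2326  0.0339] 0.0017
block [ 0.4729 -0.2978  0.0316] 0.0041
block [ 0.3954 -0.3969  0.0315] 0.0052
block [ 0.3119 -0.3303  0.035 ] 0.002
box scene [[0.4962, -0.3719], [0.5861, -0.4391], [0.5048, -0.5417], [0.4177, -0.4732]]
box top [[0.5829, -0.4348], [0.5048, -0.5374], [0.4175, -0.4703], [0.4969, -0.3673]]
slot scene@.15 [[0.5201, -0.4177], [0.4694, -0.4825]]
slot top@.15 [[0.5199, -0.4135], [0.4734, -0.4843]]
red (array([ 0.34215974, -0.31542169,  0.0775374 ]), np.float64(0.0033812238260232043))
red (array([ 0.40409096, -0.36192253,  0.07309503]), np.float64(0.004125116115709137))
new (array([ 0.37968072, -0.2668286 ,  0.08007774]), np.float64(0.001408098249016674))
new (array([ 0.44279681, -0.31077027,  0.07275663]), np.float64(0.00454187783348895))
[ 0.3931 -0.314 ] yaw 321.1781304978586 z 0.0304 rms px 3.2352356279923242
[ 0.503  -0.4534] yaw 322.23370476625155 z 0.1448 rms px 0.4294977593855883
```

Units first: shifts go in shares of 0.5 m and turns go in shares of 2 rad. So -35 cm is -0.7, -31 cm is -0.62.

>>> arm_command:
  rows:
    - [[0,-0.06,-0.12],0,0]
    - [[0,-0.14,-0.22],0,0]
    - [[0,-0.22,-0.3],0,0]
    - [[0,-0.3,-0.38],0,0]
    - [[0,-0.38,-0.46],0,0]
    - [[0,-0.46,-0.54],0,0]
    - [[0,-0.54,-0.62],0,0]
    - [[0,-0.6,-0.7],0,0]
    - [[0,-0.6,-0.7],0,0]
    - [[0,-0.6,-0.7],0,0]

```text
t: 1.35
eef_pos: [0.0926, 0.3114, 0.5806]
tool_rot: [-180.0, 0.0, 163.4]
contact_force: [-0.7, -0.1, 0.1]
grip_width: -0.0002
grip_force: 0.0
```

```bash
python3 -c "
from h import *
s=ctrl.observe()
for k in ('t','qpos','eef_pos','tool_rot','contact_force'): print(k,np.round(s[k],3))"
```

```text
t 1.35
qpos [-67.149  -1.861 -13.586  91.167  -0.432  90.693  -7.283]
eef_pos [0.093 0.311 0.581]
tool_rot [-1.7995e+02  1.2000e-02  1.6345e+02]
contact_force [-0.733 -0.093  0.149]
```

In the tool's units: -22.5 cm is -0.45, -20 cm is -0.4.

>>> arm_command:
  rows:
    - [[0,-0.08,0],0,0]
    - [[0,-0.16,0.02],0,0]
    - [[0,-0.24,0.04],0,0]
    - [[0,-0.32,0.06],0,0]
    - [[0,-0.4,0.06],0,0]
    - [[0,-0.45,0.06],0,0]
    - [[0,-0.45,0.06],0,0]

```text
t: 2.22
eef_pos: [0.0284, 0.0951, 0.5505]
tool_rot: [-179.9, 0.0, 163.4]
contact_force: [0.2, 0.8, 0.4]
grip_width: 0.0003
grip_force: 0.0
```

```bash
python3 -c "
from h import *
s=ctrl.observe()
for k in ('t','qpos','eef_pos','tool_rot','contact_force'): print(k,np.round(s[k],3))"
```

```text
t 2.225
qpos [-66.42  -25.709 -10.32  110.782  -4.465  94.608  -2.656]
eef_pos [0.028 0.095 0.55 ]
tool_rot [-1.79942e+02  9.00000e-03  1.63437e+02]
contact_force [0.155 0.806 0.363]
```

In the tool's units: -9.3 cm is -0.186, -1.5 cm is -0.03, 1.2 rad is 0.6.

>>> arm_command:
  rows:
    - [[-0.03,-0.002,0],0.075,0]
    - [[-0.058,-0.008,0],0.15,0]
    - [[-0.086,-0.02,0],0.225,0]
    - [[-0.112,-0.034,0],0.3,0]
    - [[-0.136,-0.054,0],0.375,0]
    - [[-0.156,-0.076,0],0.45,0]
    - [[-0.172,-0.1,0],0.525,0]
    - [[-0.186,-0.126,0],0.6,0]
    - [[-0.186,-0.126,0],0.6,0]

```text
t: 3.35
eef_pos: [0.1005, 0.0087, 0.5508]
tool_rot: [-179.9, 0.0, 94.5]
contact_force: [-0.9, 0.4, -0.2]
grip_width: 0.0001
grip_force: 0.0
```

```bash
python3 -c "
from h import *
s=ctrl.observe()
for k in ('t','qpos','eef_pos','tool_rot','contact_force'): print(k,np.round(s[k],3))"
```

```text
t 3.35
qpos [-19.382 -25.889  -3.709 110.893  -1.644  95.082 -18.408]
eef_pos [0.1   0.009 0.551]
tool_rot [-1.79866e+02  2.50000e-02  9.44530e+01]
contact_force [-0.905  0.366 -0.211]
```

In the tool's units: -8.6 cm is -0.172, -7.8 cm is -0.156, 1.05 rad is 0.525.

>>> arm_command:
  rows:
    - [[-0.03,-0.002,0],0.075,0]
    - [[-0.058,-0.008,0],0.15,0]
    - [[-0.086,-0.02,0],0.225,0]
    - [[-0.112,-0.034,0],0.3,0]
    - [[-0.136,-0.054,0],0.375,0]
    - [[-0.156,-0.076,0],0.45,0]
    - [[-0.172,-0.1,0],0.525,0]
    - [[-0.172,-0.1,0],0.525,0]
    - [[-0.172,-0.1,0],0.525,0]

```text
t: 4.47
eef_pos: [0.0577, -0.0806, 0.5511]
tool_rot: [-179.9, 0.0, 34.9]
contact_force: [1.0, 0.2, 0.0]
grip_width: -0.0004
grip_force: 0.0
```

```bash
python3 -c "
from h import *
s=ctrl.observe()
for k in ('t','qpos','eef_pos','tool_rot','contact_force'): print(k,np.round(s[k],3))"
```

```text
t 4.475
qpos [ 42.08  -26.036  -4.415 110.881  -1.959  95.136 -17.203]
eef_pos [ 0.058 -0.081  0.551]
tool_rot [-179.947    0.      34.859]
contact_force [1.032 0.219 0.006]
```

```bash
python3 - <<'E'
from h import *
from scipy.optimize import least_squares
def fit(C,z,a,b,th0,x0,fz=False):
    C=np.array(C)
    def pts(v): c,s=np.cos(v[2]),np.sin(v[2]); return np.c_[C@np.array([[c,s],[-s,c]])+v[:2],np.full(len(C),z if fz else v[3])]
    f=lambda v:np.r_[(proj('scene',pts(v))-[S(i) for i in a]).ravel(),(proj('top',pts(v))-[Tt(i) for i in b]).ravel()]
    r=least_squares(f,[*x0,np.radians(th0),z]); v=r.x
    print(np.round(v[:2],4),'yaw',round(np.degrees(v[2]),2),'z',round(v[3],4),'rms',round(np.sqrt(r.fun@r.fun/len(r.fun)),2)); return v
rect=lambda hx,hy:[[-hx,hy],[hx,hy],[hx,-hy],[-hx,-hy]]
ba=[(90,158),(318,152),(322,378),(75,382)];bb=[(32,437),(137,303),(300,425),(194,562)]
for fz in(0,1): fit(rect(.054,.062),.032,ba,bb,-38,(.39,-.31),fz)
for fz in(0,1): fit(rect(.056,.065),.15,[(452,60),(715,46),(747,300),(467,310)],[(248,218),(362,70),(546,198),(434,352)],-38,(.5,-.45),fz)
# worn blade top ends (centreline), new likewise
for fz in(0,1): fit([[-.04,0],[.04,0]],.074,[(103,269),(283,265)],[(164,508),(243,403)],-38,(.37,-.33),fz)
for fz in(0,1): fit([[-.04,0],[.04,0]],.074,[(104,153),(281,149)],[(80,443),(156,338)],-38,(.41,-.29),fz)
for fz in(0,1): fit([[0,.042],[0,-.042]],.15,[(567,93),(582,256)],[(328,176),(453,254)],-38,(.49,-.45),fz)
E
```

```text
[ 0.3927 -0.3144] yaw -38.53 z 0.0328 rms 0.58
[ 0.3929 -0.3142] yaw -38.53 z 0.032 rms 0.58
[ 0.503  -0.4534] yaw -37.77 z 0.1448 rms 0.43
[ 0.5011 -0.4546] yaw -37.77 z 0.15 rms 0.64
[ 0.3734 -0.3387] yaw -38.58 z 0.0742 rms 0.72
[ 0.3734 -0.3387] yaw -38.58 z 0.074 rms 0.72
[ 0.412  -0.2883] yaw -37.65 z 0.0749 rms 0.52
[ 0.4123 -0.288 ] yaw -37.65 z 0.074 rms 0.53
[ 0.4974 -0.4484] yaw -36.31 z 0.1465 rms 0.42
[ 0.4962 -0.4492] yaw -36.31 z 0.15 rms 0.52
```

In the tool's units: 39.2 cm is 0.784, 36 cm is 0.72, 1.28 rad is 0.64.

>>> arm_command:
  rows:
    - [[0.022,0.08,0.02],0.065,0.45]
    - [[0.044,0.16,0.08],0.13,0.45]
    - [[0.066,0.24,0.16],0.195,0.45]
    - [[0.088,0.32,0.24],0.26,0.45]
    - [[0.112,0.4,0.32],0.325,0.45]
    - [[0.134,0.48,0.4],0.39,0.45]
    - [[0.156,0.56,0.48],0.455,0.45]
    - [[0.178,0.64,0.56],0.52,0.45]
    - [[0.2,0.72,0.64],0.585,0.45]
    - [[0.222,0.784,0.7],0.64,0.45]

```text
t: 5.72
eef_pos: [0.3742, -0.3388, 0.1987]
tool_rot: [-180.0, 0.1, -38.6]
contact_force: [1.0, -0.6, 0.1]
grip_width: 0.0384
grip_force: 0.0
```

>>> arm_command:
  rows:
    - [[0,0,0],0,0.45]
    - [[0,0,0],0,0.45]

```text
t: 5.98
eef_pos: [0.3716, -0.3386, 0.2011]
tool_rot: [-180.0, 0.1, -38.5]
contact_force: [0.4, 0.0, 0.2]
grip_width: 0.0386
grip_force: 0.0
```

```bash
cat >> h.py <<'E'
def to(x,y,z,yaw):
    s=ctrl.observe(); p=s['eef_pos']; w=np.radians(s['tool_rot'][2]); d=np.array([x,y,z])-p
    print('t',round(s['t'],2),'pos',np.round(p,4),'rot',np.round(s['tool_rot'],2),'q',np.round(s['qpos'],0),'f',np.round(s['contact_force'],1),'grip',np.round(s['grip_width'],4),np.round(s['grip_force'],1))
    print('shift cm',np.round(100*np.array([d[0]*np.cos(w)+d[1]*np.sin(w), d[0]*np.sin(w)-d[1]*np.cos(w), -d[2]]),2),'turn',round(-np.radians(yaw)+w,4))
E
python3 - <<'E'
from h import *
to(.3734,-.3389,.052,-38.5)
im=ctrl.capture('top');sc=ctrl.capture('scene')
a=cv2.resize(im[150:290,160:300],(560,560))[...,::-1]; cv2.imwrite('pics/t1.png',a)
E
```

```text
t 5.97 pos [ 0.3716 -0.3386  0.2011] rot [-1.7998e+02  8.0000e-02 -3.8490e+01] q [ 41.  33.  -6. 112.   6.  35. -98.] f [0.4 0.  0.2] grip 0.0386 0.0
shift cm [ 0.16 -0.09 14.91] turn 0.0002
```

View pics/t1.png

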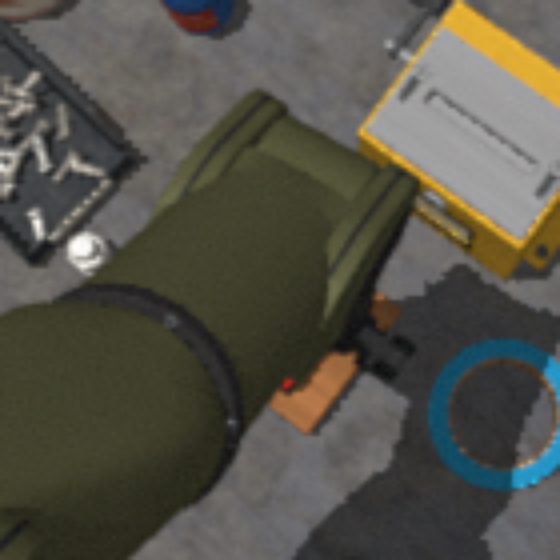

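The arm now covers the block. It is over the measured blade pose, so I descend to 22 mm below the blade's top and close.

In the tool's units: 14.9 cm is 0.298, 14 cm is 0.28.

>>> arm_command:
  rows:
    - [[0.002,-0.002,0.08],0,0.45]
    - [[0.002,-0.002,0.16],0,0.45]
    - [[0.002,-0.002,0.22],0,0.45]
    - [[0.002,-0.002,0.26],0,0.45]
    - [[0.002,-0.002,0.28],0,0.45]
    - [[0.002,-0.002,0.298],0,0.45]
    - [[0.002,-0.002,0.298],0,0.45]
    - [[0.002,-0.002,0.298],0,0.45]

```text
t: 7.08
eef_pos: [0.3723, -0.3409, 0.0528]
tool_rot: [-180.0, -0.1, -38.8]
contact_force: [0.5, 0.4, -0.6]
grip_width: 0.0386
grip_force: 0.0
```

>>> arm_command:
  rows:
    - [[0,0,0],0,0.25]
    - [[0,0,0],0,0]
    - [[0,0,0],0,0]
    - [[0,0,0],0,0]
    - [[0,0,0],0,0]
  newtons: 30

```text
t: 7.7
eef_pos: [0.3733, -0.3395, 0.0525]
tool_rot: [-179.9, -0.0, -38.7]
contact_force: [3.0, 4.0, 3.6]
grip_width: 0.0075
grip_force: 30.1
```

```bash
python3 - <<'E'
from h import *
to(.3734,-.3389,.052,-38.5)
E
```

```text
t 7.7 pos [ 0.3733 -0.3395  0.0525] rot [-1.7989e+02 -4.0000e-02 -3.8690e+01] q [  39.   48.   -3.  118.    9.   14. -100.] f [3.  4.  3.6] grip 0.0075 30.1
shift cm [-0.03 -0.05  0.05] turn -0.0033
```

In the tool's units: -20 cm is -0.4, -15 cm is -0.3.

>>> arm_command:
  rows:
    - [[0,0,0],0,0]
    - [[0,0,0],0,0]
    - [[0,0,-0.01],0,0]
    - [[0,0,-0.024],0,0]
    - [[0,0,-0.04],0,0]
    - [[0,0,-0.06],0,0]
    - [[0,0,-0.12],0,0]
    - [[0,0,-0.2],0,0]
    - [[0,0,-0.3],0,0]
    - [[0,0,-0.4],0,0]
  newtons: 90

```text
t: 8.95
eef_pos: [0.3701, -0.3414, 0.2538]
tool_rot: [179.9, 0.1, -39.0]
contact_force: [0.6, -1.0, -3.1]
grip_width: 0.0061
grip_force: 88.2
```

>>> arm_command:
  rows:
    - [[0,0,0],0,0]
    - [[0,0,0],0,0]

```text
t: 9.2
eef_pos: [0.3703, -0.3407, 0.2516]
tool_rot: [179.9, 0.1, -38.9]
contact_force: [-0.5, 0.6, -3.4]
grip_width: 0.006
grip_force: 88.2
```

```bash
python3 - <<'E'
from h import *
to(.4954,-.4502,.215,52.2)
E
```

```text
t 9.2 pos [ 0.3703 -0.3407  0.2516] rot [ 1.7994e+02  1.3000e-01 -3.8900e+01] q [ 42.  29.  -7. 109.   5.  43. -97.] f [-0.5  0.6 -3.4] grip 0.006 88.2
shift cm [16.61  0.67  3.66] turn -1.5899
```

In the tool's units: 16.6 cm is 0.332, 7.5 cm is 0.15, -1.59 rad is -0.795.

>>> arm_command:
  rows:
    - [[0.036,0.002,0],-0.085,0]
    - [[0.074,0.004,0],-0.17,0]
    - [[0.112,0.006,0],-0.255,0]
    - [[0.15,0.008,0],-0.34,0]
    - [[0.188,0.01,0],-0.425,0]
    - [[0.226,0.012,0],-0.51,0]
    - [[0.264,0.014,0],-0.6,0]
    - [[0.3,0.014,0],-0.685,0]
    - [[0.332,0.014,0],-0.76,0]
    - [[0.332,0.014,0],-0.795,0]

```text
t: 10.45
eef_pos: [0.496, -0.4503, 0.2486]
tool_rot: [-179.7, -0.0, 52.4]
contact_force: [-0.5, 0.2, -3.1]
grip_width: 0.0057
grip_force: 88.2
```

In the tool's units: 3 cm is 0.06, 1.5 cm is 0.03.

>>> arm_command:
  rows:
    - [[0,0,0.03],0,0]
    - [[0,0,0.06],0,0]
    - [[0,0,0.06],0,0]
    - [[0,0,0.06],0,0]

```text
t: 10.95
eef_pos: [0.497, -0.45, 0.2221]
tool_rot: [-180.0, -0.0, 52.3]
contact_force: [-0.2, 0.5, -3.2]
grip_width: 0.0058
grip_force: 88.3
```

```bash
python3 - <<'E'
from h import *
to(.4954,-.4502,.195,52.2)
im=ctrl.capture('scene'); t=ctrl.capture('top')
f=5
a=cv2.resize(im[130:240,240:320],None,fx=f,fy=f,interpolation=cv2.INTER_CUBIC)
b=cv2.resize(t[135:245,240:320],None,fx=f,fy=f,interpolation=cv2.INTER_CUBIC)
cv2.imwrite('pics/p2.png',np.hstack([a,b])[...,::-1])
E
```

```text
t 10.95 pos [ 0.497  -0.45    0.2221] rot [-179.99   -0.     52.29] q [ 54.  46. -32.  81.  26.  60. -21.] f [-0.2  0.5 -3.2] grip 0.0058 88.3
shift cm [-0.11 -0.12  2.71] turn 0.0015
```

View pics/p2.png

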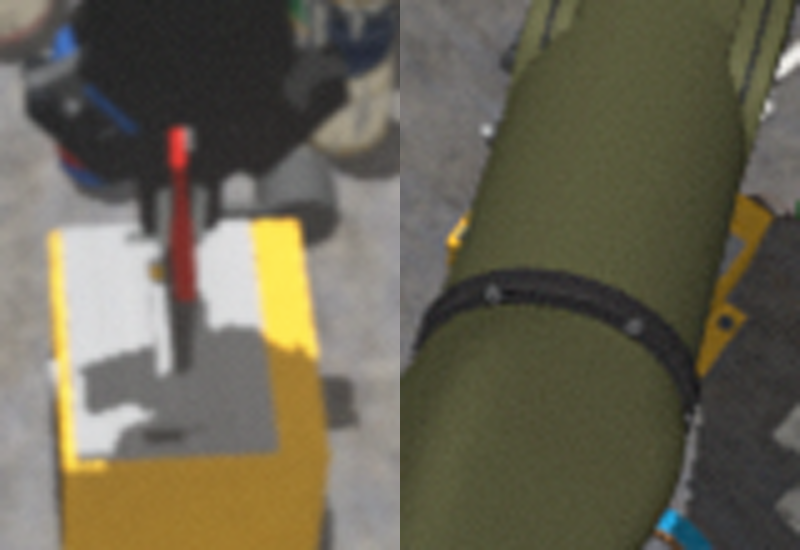

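The scene crop shows the held blade edge-on with its red back up. Its near lower corner is at about scene (276,204), just right of the slot's visible pale edge. I check that against the expected projection.

```bash
python3 - <<'E'
from h import *
p=np.array([.497,-.45]); u=np.array([.613,.79]); v=np.array([.79,-.613])
for n,z in (('bottom',.180),('top',.244)):
  for dx in(-.004,.004): print(n,dx,proj('scene',[*(p-.04*u+dx*v),z]), 'crop',(proj('scene',[*(p-.04*u+dx*v),z])-[240,130])*5)
to(.4954,-.4502,.195,52.2)
E
```

```text
bottom -0.004 [[273.37400901 203.36844544]] crop [[166.87004504 366.84222722]]
bottom 0.004 [[277.21204776 203.21251884]] crop [[186.06023879 366.06259418]]
top -0.004 [[274.34503525 184.16763164]] crop [[171.72517625 270.83815822]]
top 0.004 [[278.37872748 184.00673557]] crop [[191.8936374  270.03367783]]
t 11.05 pos [ 0.4974 -0.4502  0.2229] rot [ 1.7993e+02 -1.0000e-02  5.2290e+01] q [ 54.  46. -32.  81.  26.  60. -21.] f [ 0.   0.1 -2.4] grip 0.0062 88.3
shift cm [-0.12 -0.16  2.79] turn 0.0016
```

In the tool's units: 2.7 cm is 0.054, 2.5 cm is 0.05.

>>> arm_command:
  rows:
    - [[-0.002,-0.004,0.016],0,0]
    - [[-0.002,-0.004,0.032],0,0]
    - [[-0.002,-0.004,0.044],0,0]
    - [[-0.002,-0.004,0.05],0,0]
    - [[-0.002,-0.004,0.054],0,0]
    - [[-0.002,-0.004,0.054],0,0]
    - [[-0.002,-0.004,0.054],0,0]

```text
t: 11.92
eef_pos: [0.4949, -0.4497, 0.1955]
tool_rot: [180.0, -0.0, 52.3]
contact_force: [-0.2, -0.6, -4.6]
grip_width: 0.0059
grip_force: 88.3
```

>>> arm_command:
  rows:
    - [[0,0,0.002],0,0]
    - [[0,0,0.004],0,0]
    - [[0,0,0.004],0,0]

```text
t: 12.3
eef_pos: [0.4947, -0.4496, 0.1931]
tool_rot: [-180.0, -0.0, 52.3]
contact_force: [-0.0, -0.1, -1.3]
grip_width: 0.0058
grip_force: 88.3
```

In the tool's units: 0.1 cm is 0.002.

>>> arm_command:
  rows:
    - [[0,0,0.002],0,0]
    - [[0,0,0.002],0,0]

```text
t: 12.55
eef_pos: [0.495, -0.4497, 0.1926]
tool_rot: [180.0, -0.0, 52.3]
contact_force: [-0.9, 0.0, -0.9]
grip_width: 0.006
grip_force: 88.6
```

In the tool's units: 0.1 cm is 0.002.

>>> arm_command:
  rows:
    - [[0,0,0.002],0,0]
    - [[0,0,0.002],0,0]

```text
t: 12.8
eef_pos: [0.4951, -0.4498, 0.1922]
tool_rot: [179.9, 0.0, 52.3]
contact_force: [-0.5, 1.1, 5.0]
grip_width: 0.0058
grip_force: 89.5
```

>>> arm_command:
  rows:
    - [[0,0,0.002],0,0]
    - [[0,0,0.002],0,0]

```text
t: 13.05
eef_pos: [0.4953, -0.4497, 0.1919]
tool_rot: [179.9, 0.0, 52.3]
contact_force: [-2.7, 2.3, 8.8]
grip_width: 0.0059
grip_force: 90.3
```

In the tool's units: -0.1 cm is -0.002, -0.05 cm is -0.001.

>>> arm_command:
  rows:
    - [[0,-0.001,0],0,0]
    - [[0,-0.002,0],0,0]
    - [[0,-0.002,0],0,0]

```text
t: 13.42
eef_pos: [0.4951, -0.4496, 0.192]
tool_rot: [179.8, -0.0, 52.3]
contact_force: [-1.0, 0.2, 7.4]
grip_width: 0.0057
grip_force: 89.9
```

In the tool's units: -0.1 cm is -0.002, -0.05 cm is -0.001.

>>> arm_command:
  rows:
    - [[0,-0.001,0],0,0]
    - [[0,-0.002,0],0,0]
    - [[0,-0.002,0],0,0]

```text
t: 13.8
eef_pos: [0.4947, -0.4494, 0.1921]
tool_rot: [179.7, -0.0, 52.3]
contact_force: [-0.7, -0.8, 7.4]
grip_width: 0.0057
grip_force: 89.8
```

>>> arm_command:
  rows:
    - [[0,-0.001,0],0,0]
    - [[0,-0.002,0],0,0]
    - [[0,-0.002,0],0,0]

```text
t: 14.18
eef_pos: [0.4943, -0.4491, 0.1921]
tool_rot: [179.7, -0.0, 52.3]
contact_force: [0.3, -1.6, 5.4]
grip_width: 0.0061
grip_force: 89.7
```

In the tool's units: -0.1 cm is -0.002, -0.05 cm is -0.001.

>>> arm_command:
  rows:
    - [[0,-0.001,0],0,0]
    - [[0,-0.002,0],0,0]
    - [[0,-0.002,0],0,0]

```text
t: 14.55
eef_pos: [0.4935, -0.4485, 0.1921]
tool_rot: [179.7, -0.0, 52.3]
contact_force: [0.5, -1.2, 6.6]
grip_width: 0.0059
grip_force: 89.7
```

In the tool's units: -0.15 cm is -0.003, -0.1 cm is -0.002.

>>> arm_command:
  rows:
    - [[0,-0.001,0],0,0]
    - [[0,-0.002,0],0,0]
    - [[0,-0.003,0],0,0]
    - [[0,-0.003,0],0,0]

```text
t: 15.05
eef_pos: [0.4932, -0.4484, 0.1922]
tool_rot: [179.5, -0.0, 52.3]
contact_force: [3.1, -3.4, 5.3]
grip_width: 0.0062
grip_force: 89.4
```

In the tool's units: 0.35 cm is 0.007, 0.3 cm is 0.006.

>>> arm_command:
  rows:
    - [[0,0.002,0],0,0]
    - [[0,0.004,0],0,0]
    - [[0,0.006,0],0,0]
    - [[0,0.007,0],0,0]
    - [[0,0.007,0],0,0]

```text
t: 15.68
eef_pos: [0.4943, -0.449, 0.192]
tool_rot: [179.8, -0.0, 52.3]
contact_force: [-0.5, 0.5, 8.1]
grip_width: 0.0061
grip_force: 90.0
```

In the tool's units: 0.15 cm is 0.003, 0.1 cm is 0.002.

>>> arm_command:
  rows:
    - [[0,0.001,0],0,0]
    - [[0,0.002,0],0,0]
    - [[0,0.003,0],0,0]
    - [[0,0.003,0],0,0]

```text
t: 16.18
eef_pos: [0.4947, -0.4492, 0.1918]
tool_rot: [179.9, 0.0, 52.3]
contact_force: [-1.0, 2.1, 10.8]
grip_width: 0.0061
grip_force: 90.2
```

In the tool's units: 0.15 cm is 0.003, 0.1 cm is 0.002.

>>> arm_command:
  rows:
    - [[0,0.001,0],0,0]
    - [[0,0.002,0],0,0]
    - [[0,0.003,0],0,0]
    - [[0,0.003,0],0,0]

```text
t: 16.68
eef_pos: [0.4954, -0.4498, 0.1918]
tool_rot: [-180.0, 0.0, 52.3]
contact_force: [-2.2, 3.1, 11.4]
grip_width: 0.0064
grip_force: 90.4
```

In the tool's units: 0.15 cm is 0.003, 0.1 cm is 0.002.

>>> arm_command:
  rows:
    - [[0,0.001,0],0,0]
    - [[0,0.002,0],0,0]
    - [[0,0.003,0],0,0]
    - [[0,0.003,0],0,0]

```text
t: 17.18
eef_pos: [0.4957, -0.45, 0.1917]
tool_rot: [-179.8, 0.0, 52.3]
contact_force: [-3.9, 4.7, 12.7]
grip_width: 0.0058
grip_force: 90.8
```

In the tool's units: 0.15 cm is 0.003, 0.1 cm is 0.002.

>>> arm_command:
  rows:
    - [[0,0.001,0],0,0]
    - [[0,0.002,0],0,0]
    - [[0,0.003,0],0,0]
    - [[0,0.003,0],0,0]

```text
t: 17.68
eef_pos: [0.4961, -0.4501, 0.1917]
tool_rot: [-179.7, 0.1, 52.4]
contact_force: [-6.9, 5.5, 14.7]
grip_width: 0.0057
grip_force: 91.1
```

```bash
python3 - <<'E'
from h import *
s=ctrl.observe(); w=np.radians(s['tool_rot'][2]); R=np.array([[np.cos(w),np.sin(w)],[np.sin(w),-np.cos(w)]])
print('force tool xy',R@s['contact_force'][:2],s['contact_force'][2],'torque tool xy',R@s['ft_torque'][:2],s['ft_torque'])
im=ctrl.capture('scene')
cv2.imwrite('pics/p3.png',cv2.resize(im[150:240,235:320],None,fx=6.5,fy=6.5,interpolation=cv2.INTER_CUBIC)[...,::-1])
E
```

```text
force tool xy [ 0.08563306 -8.82748542] 14.672615889205987 torque tool xy [ 2.16101527 -0.44647615] [0.96620209 1.98388041 0.13158631]
```

View pics/p3.png

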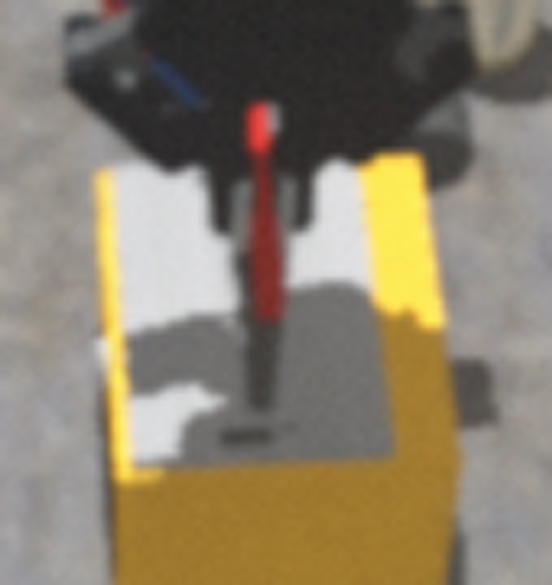

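The crop shows the blade's near lower corner at scene (275,213), about where the slot's end is (274,213). The torque puts the contact about 25 mm toward that near end. So the blade seems to sit roughly 1–2 mm too far toward box −y and rests on the slot's end. I'll lift, check the free torque, shift and retry.

In the tool's units: -0.5 cm is -0.01, 0.15 cm is 0.003.

>>> arm_command:
  rows:
    - [[0,-0.002,-0.006],0,0]
    - [[0.003,-0.006,-0.01],0,0]
    - [[0.003,-0.01,-0.01],0,0]
    - [[0.003,-0.01,-0.01],0,0]
    - [[0.003,-0.01,-0.01],0,0]

```text
t: 18.35
eef_pos: [0.4949, -0.4479, 0.1949]
tool_rot: [-180.0, -0.0, 52.3]
contact_force: [-0.6, -0.1, -2.0]
grip_width: 0.0063
grip_force: 88.3
```

```bash
cat >> h.py <<'E'
def ft():
    s=ctrl.observe(); w=np.radians(s['tool_rot'][2]); R=np.array([[np.cos(w),np.sin(w)],[np.sin(w),-np.cos(w)]]); d=s['eef_pos'][:2]-[.5011,-.4546]
    print('f tool',np.round(R@s['contact_force'][:2],2),round(s['contact_force'][2],2),'tau',np.round(R@s['ft_torque'][:2],3),'box x,y mm',np.round(1000*np.array([d@[.79,-.613],d@[.613,.79]]),2),'z',s['eef_pos'][2],'t',s['t'])
E
python3 -c "
from h import *
ft()"
```

```text
f tool [-0.45 -0.42] -2.01 tau [ 0.014 -0.017] box x,y mm [-9.    1.49] z 0.1949286359710339 t 18.35
```

In the tool's units: 0.35 cm is 0.007, 0.3 cm is 0.006.

>>> arm_command:
  rows:
    - [[0,0,0.003],0,0]
    - [[0,0,0.006],0,0]
    - [[0,0,0.007],0,0]
    - [[0,0,0.007],0,0]

```text
t: 18.85
eef_pos: [0.4953, -0.4481, 0.1923]
tool_rot: [179.9, -0.0, 52.3]
contact_force: [-0.5, -0.1, 1.3]
grip_width: 0.0059
grip_force: 88.9
```

```bash
python3 -c "
from h import *
ft()"
```

```text
f tool [-0.38 -0.31] 1.3 tau [-0.034 -0.106] box x,y mm [-8.57  1.61] z 0.19234258936830473 t 18.85
```

In the tool's units: 0.15 cm is 0.003, 0.1 cm is 0.002.

>>> arm_command:
  rows:
    - [[0,0.001,0],0,0]
    - [[0,0.002,0],0,0]
    - [[0,0.003,0],0,0]
    - [[0,0.003,0],0,0]

```text
t: 19.35
eef_pos: [0.496, -0.4487, 0.192]
tool_rot: [-180.0, 0.0, 52.3]
contact_force: [-1.3, 1.3, 4.9]
grip_width: 0.006
grip_force: 89.4
```

```bash
python3 -c "
from h import *
ft()"
```

```text
f tool [ 0.23 -1.81] 4.85 tau [ 0.451 -0.288] box x,y mm [-7.68  1.56] z 0.1920174441997434 t 19.35
```

In the tool's units: 0.2 cm is 0.004, 0.05 cm is 0.001.

>>> arm_command:
  rows:
    - [[0,0.001,0],0,0]
    - [[0,0.002,0],0,0]
    - [[0,0.003,0],0,0]
    - [[0,0.004,0],0,0]
    - [[0,0.004,0],0,0]

```text
t: 19.98
eef_pos: [0.4965, -0.4489, 0.1918]
tool_rot: [-179.8, 0.0, 52.3]
contact_force: [-3.5, 3.4, 7.6]
grip_width: 0.0059
grip_force: 89.9
```

>>> arm_command:
  rows:
    - [[0,0.001,0],0,0]
    - [[0,0.002,0],0,0]
    - [[0,0.003,0],0,0]
    - [[0,0.004,0],0,0]
    - [[0,0.004,0],0,0]

```text
t: 20.6
eef_pos: [0.4968, -0.4491, 0.1916]
tool_rot: [-179.6, 0.0, 52.3]
contact_force: [-6.2, 5.0, 8.4]
grip_width: 0.0058
grip_force: 90.3
```

```bash
python3 -c "
from h import *
ft()"
```

```text
f tool [ 0.17 -7.93] 8.41 tau [ 2.11  -0.295] box x,y mm [-6.75  1.75] z 0.1916356685233187 t 20.6
```

Sideways force builds at both limits (box x about −10 and −6.8) with about 3 mm of free travel between them. That fits the blade sitting in the slot's chamfers across x while its near end rests on the slot's end. I'll centre x and slide toward tool +x.

In the tool's units: -0.4 cm is -0.008, -0.2 cm is -0.004.

>>> arm_command:
  rows:
    - [[0,-0.004,0],0,0]
    - [[0,-0.008,0],0,0]
    - [[0,-0.008,0],0,0]
    - [[0.001,-0.008,0],0,0]
    - [[0.002,-0.008,0],0,0]
    - [[0.003,-0.008,0],0,0]
    - [[0.003,-0.008,0],0,0]

```text
t: 21.48
eef_pos: [0.4962, -0.4484, 0.1918]
tool_rot: [-180.0, 0.1, 52.3]
contact_force: [-2.0, 0.9, 5.5]
grip_width: 0.006
grip_force: 89.5
```

```bash
python3 -c "
from h import *
ft()"
```

```text
f tool [-0.52 -2.12] 5.46 tau [ 0.478 -0.634] box x,y mm [-7.65  1.9 ] z 0.19180877034569527 t 21.475
```

In the tool's units: 0.15 cm is 0.003, 0.1 cm is 0.002.

>>> arm_command:
  rows:
    - [[0.001,0,0],0,0]
    - [[0.002,0,0],0,0]
    - [[0.003,0,0],0,0]
    - [[0.003,0,0],0,0]

```text
t: 21.98
eef_pos: [0.4981, -0.4455, 0.1906]
tool_rot: [-179.9, -0.1, 52.3]
contact_force: [-0.3, -0.4, -2.2]
grip_width: 0.0059
grip_force: 88.3
```

```bash
python3 -c "
from h import *
ft()"
```

```text
f tool [-0.5   0.02] -2.18 tau [-0.006  0.007] box x,y mm [-7.99  5.35] z 0.19058104063413214 t 21.975
```

The blade slipped into line: z dropped and all contact force vanished. Now down gently.

In the tool's units: 0.3 cm is 0.006, 0.2 cm is 0.004.

>>> arm_command:
  rows:
    - [[0,0,0.002],0,0]
    - [[0,0,0.004],0,0]
    - [[0,0,0.006],0,0]
    - [[0,0,0.006],0,0]

```text
t: 22.48
eef_pos: [0.4978, -0.4462, 0.1885]
tool_rot: [-180.0, -0.0, 52.3]
contact_force: [0.3, -0.1, -2.5]
grip_width: 0.0057
grip_force: 88.3
```

```bash
python3 -c "
from h import *
ft()"
```

```text
f tool [0.11 0.27] -2.53 tau [0.158 0.005] box x,y mm [-7.78  4.56] z 0.18849487130126982 t 22.475
```

In the tool's units: 1 cm is 0.02, 0.8 cm is 0.016.

>>> arm_command:
  rows:
    - [[0,0,0.004],0,0]
    - [[0,0,0.008],0,0]
    - [[0,0,0.012],0,0]
    - [[0,0,0.016],0,0]
    - [[0,0,0.02],0,0]
    - [[0,0,0.02],0,0]

```text
t: 23.22
eef_pos: [0.4977, -0.4463, 0.1784]
tool_rot: [-180.0, -0.0, 52.3]
contact_force: [-0.9, 0.9, -3.5]
grip_width: 0.0058
grip_force: 88.3
```

```bash
python3 -c "
from h import *
ft()"
```

```text
f tool [ 0.19 -1.23] -3.49 tau [0.379 0.027] box x,y mm [-7.74  4.51] z 0.17844471394178119 t 23.225
```

In the tool's units: 0.8 cm is 0.016, -0.05 cm is -0.001.

>>> arm_command:
  rows:
    - [[0,-0.0006,0.004],0,0]
    - [[0,-0.001,0.008],0,0]
    - [[0,-0.001,0.012],0,0]
    - [[0,-0.001,0.016],0,0]
    - [[0,-0.001,0.016],0,0]

```text
t: 23.85
eef_pos: [0.4979, -0.4462, 0.173]
tool_rot: [179.9, 0.0, 52.3]
contact_force: [-4.3, 3.0, 9.4]
grip_width: 0.0058
grip_force: 90.1
```

```bash
python3 -c "
from h import *
ft()"
```

```text
f tool [-0.21 -5.23] 9.4 tau [ 1.252 -0.143] box x,y mm [-7.7   4.67] z 0.17301956078243724 t 23.85
```

In the tool's units: 0.4 cm is 0.008, -0.05 cm is -0.001.

>>> arm_command:
  rows:
    - [[0,-0.0006,0.002],0,0]
    - [[0,-0.001,0.004],0,0]
    - [[0,-0.001,0.006],0,0]
    - [[0,-0.001,0.008],0,0]

```text
t: 24.35
eef_pos: [0.498, -0.4458, 0.1689]
tool_rot: [179.9, -0.0, 52.3]
contact_force: [-4.0, 3.3, 6.0]
grip_width: 0.0062
grip_force: 89.8
```

```bash
python3 -c "
from h import *
ft()"
```

```text
f tool [ 0.17 -5.17] 5.97 tau [0.993 0.13 ] box x,y mm [-7.83  5.1 ] z 0.1688820370965657 t 24.35
```

In the tool's units: 0.4 cm is 0.008, 0.3 cm is 0.006.

>>> arm_command:
  rows:
    - [[0,-0.0002,0.002],0,0]
    - [[0,-0.0004,0.004],0,0]
    - [[0,-0.0004,0.006],0,0]
    - [[0,-0.0004,0.008],0,0]

```text
t: 24.85
eef_pos: [0.4969, -0.4453, 0.1626]
tool_rot: [-180.0, -0.0, 52.3]
contact_force: [-2.6, 2.6, 2.1]
grip_width: 0.006
grip_force: 89.1
```

```bash
python3 -c "
from h import *
ft()"
```

```text
f tool [ 0.46 -3.67] 2.11 tau [0.937 0.237] box x,y mm [-9.03  4.73] z 0.16259366578916779 t 24.85
```

>>> arm_command:
  rows:
    - [[0,0,0.004],0,0]
    - [[0,0,0.008],0,0]
    - [[0,0,0.012],0,0]
    - [[0,0,0.016],0,0]
    - [[0,0,0.018],0,0]
    - [[0,0,0.019],0,0]
    - [[0,0,0.019],0,0]
    - [[0,0,0.019],0,0]

```text
t: 25.85
eef_pos: [0.497, -0.4457, 0.1533]
tool_rot: [180.0, -0.0, 52.3]
contact_force: [-1.2, 2.1, -2.4]
grip_width: 0.0061
grip_force: 88.5
```

```bash
python3 - <<'E'
from h import *
ft()
im=ctrl.capture('scene')
cv2.imwrite('pics/p4.png',cv2.resize(im[130:250,225:325],None,fx=5,fy=5,interpolation=cv2.INTER_CUBIC)[...,::-1])
E
```

```text
f tool [ 0.91 -2.24] -2.44 tau [0.637 0.03 ] box x,y mm [-8.66  4.52] z 0.15330093867305025 t 25.85
```

View pics/p4.png

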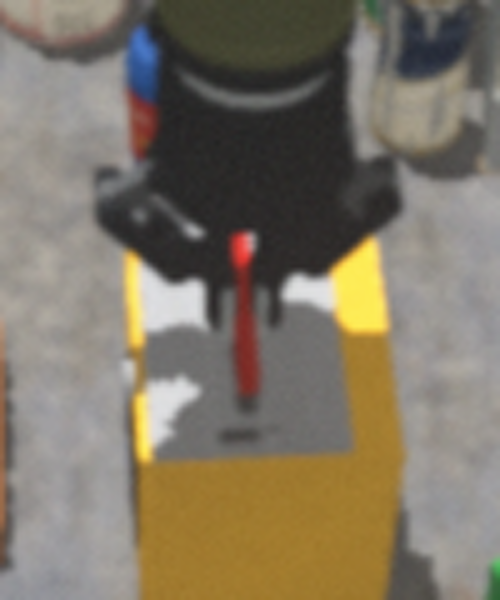

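The crop shows only the red band and a sliver of dark steel left above the plate (near end at about scene (274,212)). That is about 39 mm deep, with almost no resistance left. I'll go 1.5 mm further and release.

In the tool's units: 0.18 cm is 0.0036, -0.05 cm is -0.001.

>>> arm_command:
  rows:
    - [[0,-0.001,0.002],0,0]
    - [[0,-0.002,0.0036],0,0]
    - [[0,-0.002,0.0036],0,0]
    - [[0,-0.002,0.0036],0,0.4]
    - [[0,-0.002,0.0036],0,0.4]
    - [[0,-0.002,0.0036],0,0.4]
    - [[0,-0.002,0.0036],0,0.4]

```text
t: 26.78
eef_pos: [0.4964, -0.4452, 0.1517]
tool_rot: [180.0, -0.0, 52.3]
contact_force: [-0.5, -0.6, 0.1]
grip_width: 0.0341
grip_force: 0.0
```

In the tool's units: -18 cm is -0.36, -16 cm is -0.32.

>>> arm_command:
  rows:
    - [[0,0,-0.04],0,0.4]
    - [[0,0,-0.1],0,0.4]
    - [[0,0,-0.18],0,0.4]
    - [[0,0,-0.28],0,0.4]
    - [[0,-0.08,-0.32],0,0.4]
    - [[0,-0.16,-0.32],0,0.4]
    - [[0,-0.26,-0.32],0,0.4]
    - [[0,-0.36,-0.32],0,0.4]
    - [[0,-0.36,-0.32],0,0.4]

```text
t: 27.9
eef_pos: [0.3503, -0.3327, 0.3125]
tool_rot: [-179.8, 0.2, 52.4]
contact_force: [0.5, -0.7, -0.1]
grip_width: 0.0342
grip_force: 0.0
```

```bash
python3 - <<'E'
from h import *
ft()
im=ctrl.capture('scene')
cv2.imwrite('pics/p5.png',cv2.resize(im[110:310,130:350],None,fx=3,fy=3,interpolation=cv2.INTER_CUBIC)[...,::-1])
E
```

```text
f tool [-0.29  0.85] -0.14 tau [-0.032  0.005] box x,y mm [-193.88    3.83] z 0.31250698746732286 t 27.9
```

View pics/p5.png

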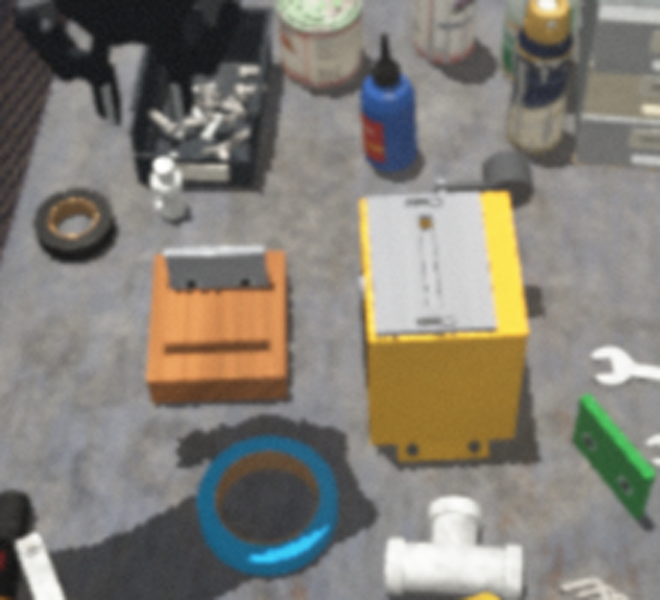

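The slot is clear, with nothing sticking out. The counterweight is back at about scene (299,168), as at the start. The good blade, bottle, tapes and bolt are where they were, and the arm touches nothing.

```bash
python3 -c "
from rig import ctrl
print(ctrl.sign_off())"
```

```text
the job is handed in; nothing more can be done
None
```

The worn blade was pushed through the slot and dropped into the used-blade box. The last picture shows the slot clear, the flap's counterweight back at its starting position and everything else in place. I handed the job in at about 28 s, but no verdict came back, and I couldn't see the blade inside the box.

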